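# Load the carrier under the hold-down spring

### The job

Load the orange carrier into the jig: with the fingertips press its ribbed tail down hard against the sprung pad, keep it down, and push it along the channel so that its nose goes under the blue bridge and the leaf spring, until the nose is fully home against the red stop and the pad has sprung up again behind it. Only push it, never lift it out of the channel; let go when it is home, and leave the things lying round the jig where they are.

Things in the scene. Friction and masses are not known exactly. Their poses are not given: they have to be found in the camera images.
- jig: Fixed loading jig: grey base 250 (x) x 90 (y) x 12 mm, origin at the centre of its underside; jig +x = loading direction, towards the red stop. Channel 50 mm wide, floor at z=12 mm, open at the rear (-x) end, between two steel walls 12 mm thick (x=-110 to 120, tops at z=26).
- carrier: Orange loose carrier, 0.22 kg, 110 (x) x 47 (y) mm, origin at the centre of its underside, +x as the jig's. Starts in the channel on the raised pad. Tail x=-55 to -21: platform 18 mm high; then a rib across it x=-21 to -13, top at 28 mm; then the flat nose x=-13 to 55, 10 mm thick. Home: origin at x=50, z=12 mm in the jig's frame, rib 8 mm short of the bridge.
- thumb (a point): Point on top of the carrier's tail platform (black stripes), 17 mm ahead of its rear end and 17 mm behind the rib, mid width, 18 mm above the underside, 38 mm behind the origin. Press here; the fingertips can push forward against the rib. Axes as the carrier.
- carrier_nose (a point): Middle of the carrier's front lower edge (55 mm ahead of its origin). While the pad is up the nose's top is 20 mm over the channel floor and runs against the bridge; pressed down it clears the bridge by 2 mm. Axes as the carrier.
- bridge_front (a point): Point on the channel floor (jig x=45 mm), mid width, below the rear face of the blue bridge, which the nose meets. The bridge is 12 mm long, 78 mm wide, underside 13 mm and top 28 mm over the floor. Axes as the jig.
- stop_face (a point): Point on the channel floor at the face of the red end stop (jig x=105 mm), mid width; the stop is 16 mm high. Axes as the jig.
- leaf (a joint): Steel leaf spring, 30 mm wide, sloping from under the bridge down to 7.5 mm over the floor at jig x=91 to 97 mm, tip turned up. 0 = at rest, grows (rad) as the 10 mm nose lifts it; it bears on the nose with about 5 N, so the push along the channel meets some drag.
- lift_pad (a joint): Brass spring pad in the channel floor under the carrier (jig x=-120 to -20 mm, 44 mm wide). 0 = up (top 10 mm over the floor), 0.0095 m = fully down (0.5 mm over the floor). The fingers need about 10 N to start it and 15 N to hold it fully down; it springs up once the carrier has passed off it.
- grease_tin: Round white tin with red lid, 70 mm wide, 46 mm high, standing left of the jig, origin at the centre of its underside; leave alone.
- nut: Dark hexagon nut, 34 mm, 19 mm high, left of the jig, origin at the centre of its underside; leave alone.
- adapter: Brass pipe adapter, 71 mm long, 22 mm thick, lying right of the jig, origin at the centre of its underside; leave alone.
- bolt: Dark hexagon bolt, 71 mm long, 27 mm thick, lying right of the jig, origin at the centre of its underside; leave alone.
Not all that is in view belongs to the job. Of the things that look like the carrier, the largest one is meant.

How it is judged (in metres and radians):
On the way, in this order (a step that is already met when the one before it is completed fails the run):
1. the fingers press the carrier down (pad at least 6 mm down, more than 4 N) before its nose is under the bridge (value of joint lift_pad above 0.006 m and contact force between the fingers and carrier above 4 N and x of carrier_nose in the frame of bridge_front below 0.005 m), for 0.1 s.
2. with the fingers still pressing or pushing it (more than 3 N), the nose is at least 15 mm under the bridge (x of carrier_nose in the frame of bridge_front above 0.015 m and contact force between the fingers and carrier above 3 N), for 0.05 s.
At the end, for the whole second after the job is handed in: The carrier's nose is within 4 mm of the red stop, the carrier lies flat (within 3 degrees) on the channel floor (within 3 mm), at rest, and the pad is up again (within 1.5 mm) (x of carrier_nose in the frame of stop_face between -0.004 and 0.004 m and z of carrier in the frame of stop_face between -0.003 and 0.003 m and y of carrier in the frame of stop_face between -0.005 and 0.005 m and angle between carrier's own z axis and vertical below 0.05 rad and value of joint lift_pad below 0.0015 m and linear speed of carrier below 0.01 m/s); the robot touches nothing.
It fails at once if the carrier is lifted more than 15 mm above its place on the raised pad (z of carrier in the frame of jig above 0.037 m).
It fails at once if the carrier is tipped more than 20 degrees (angle between carrier's own z axis and vertical above 0.35 rad).
It fails at once if the tin, nut, adapter or bolt is moved more than 30 mm (distance of any of grease_tin, nut, adapter, bolt from where it was at the start of the episode above 0.03 m).
It also fails if it takes over 35 s, if anything falls off the work surface, if the arm or the gripper's body presses on something with over 40 N, if the wrist force passes 120 N, or if a joint passes its speed limit or range.

### The arm

A 6-joint arm with a two-finger parallel gripper is mounted at the origin on a cart in front of the work surface, level with it; the furniture and walls round the work are solid. World frame = base frame: x ahead of the robot, y to its left, z up, the work surface at z = 0. Lengths are in m, angles in degrees, forces in N, time in s.
With the tool pointing down it reaches from about 0.325 to 0.775 m from the base axis. Payload 5.5 kg.
Tool frame: the origin (TCP) lies at the centre of the arm's flange, where the gripper is bolted on; the fingertips stand 182 mm ahead of it and the grasp point (between the pads) lies 163 mm ahead of it; z points along the fingers, y is the line along which they close (so a half turn about z gives the same grasp; the last joint's range is limited). The gripper opens to 88 mm and grips with 3 to 60 N. Pads are 20 mm wide; open, the fingers measure 115 mm over their backs; the gripper's body (75 mm by 178 mm) begins 61 mm behind the grasp point.
Start: joints at [-69.712, 5.22, 70.514, -0, 104.267, -3.249], TCP at [0.24, -0.55, 0.405] pointing down, gripper open.
Joint ranges: [-164.24, 164.24], [-49.07, 125.15], [9.68, 141.18], [-86.29, 266.29], [3.28, 154.24], [-151.56, 151.56]. Speed limits (degrees/s): [147.25, 147.25, 172.46, 180, 180, 180].

### API

Orientations are given as [roll, pitch, yaw] about the fixed x, y, z axes, in that order (R = Rz(yaw) Ry(pitch) Rx(roll)).
In Python, from station import r gives the robot as it stands. The module is installed in compiled form; this text tells all that it offers. Calls block until the motion is done:
- r.reach(position, orientation): joint-space move of the TCP to a pose.
- r.servo_line(position, rotation=None, speed=0.15): straight line of the TCP; rotation=None keeps the orientation; speed is the mean speed in m/s.
- r.move_joints(angles): joint-space move.
- r.let_go() and r.grab(squeeze=None): open the fingers fully, or close them until they stop; squeeze is the grip in N (None keeps the last).
- r.wait(seconds).
- r.inverse_kinematics(position, orientation): joint angles nearest the present ones, or None.
- r.sense(): the state.
- r.snapshot(name): name is "scene" or "top" or "wrist"; returns a dict with "frame" (384x512x3 uint8, red, green, blue), "fx", "fy", "cx", "cy" (pixels), "R" (3x3) and "t" (3): a world point X has camera coordinates R X + t. Camera axes: x right, y down, z forward; pixel columns grow to the right and rows downward; lengths in m; the calibration is good to about 2 mm. A picture is of the moment at which its call begins. There is no depth.
A pose or a line that the arm cannot do raises r.IKError and nothing moves.
- r.hand_in(): hands the job in; it is judged then, once.
The state is a dict: "clock": time; "joints": joint angles; "joint_vel": joint speeds; "joint_torque": joint torques, N m; "tcp_pos": TCP position; "orientation": TCP orientation; "contact_force": force on the tool from outside, world axes, zero at the start; "torque": the same for the moment, N m; "opening": finger opening in m; "gripper_force": force on a finger pad.
Only numpy, scipy, OpenCV 4.12 (cv2) and the standard library are available. Lean on these libraries where they do the work, as an engineer would, in place of code of your own. Each camera call takes 0.05 s, during which the arm holds its last target. There are 200 camera calls.

## Working session

There is one attempt and no reset: what is moved stays moved. The work goes in short steps, each a Python script; the robot and the scene stay as the last script left them, time stands still between calls to the robot, and variables do not carry over. Pictures are saved under pics/ and viewed, at most 10 in all, crops included, and the job is handed in when it is done.

```bash
mkdir -p pics
python3 - <<'E'
from station import r
import cv2,numpy as np,pickle
d={n:r.snapshot(n) for n in("scene","top")}
pickle.dump(d,open("s0.pkl","wb"))
for n in d: cv2.imwrite(f"pics/{n}0.png",d[n]["frame"][:,:,::-1]); print(n,d[n]["fx"],np.round(-d[n]["R"].T@d[n]["t"],3))
s=r.sense();print(s["clock"],s["opening"],s["orientation"])
E
```

```text
scene 414.1241370205404 [0.128 0.522 0.637]
top 377.38605370325365 [ 0.43  -0.008  0.925]
0.1 0.08797408250111298 [-1.79904129e+02 -4.48238150e-03  2.35359991e+01]
```

View pics/top0.png

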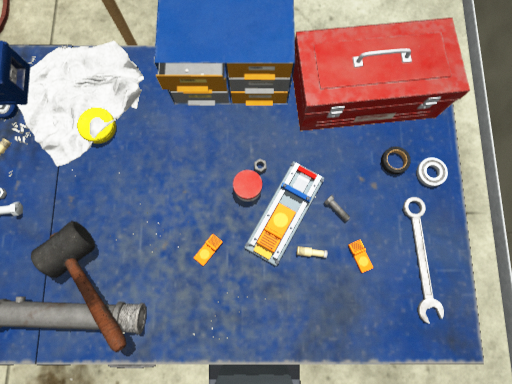

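View pics/scene0.png

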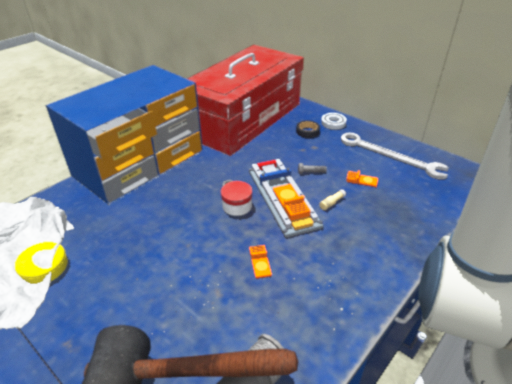

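The top view shows the jig from about (263,250) at its rear to (308,172) at the red stop, with the large orange carrier around (277,225). Two smaller decoys sit at (208,250) and (360,256). Next I get a rough pose and move the wrist camera over it.

```bash
cat > h.py <<'E'
import numpy as np,cv2
from station import r
def ray(c,px,z):
    C=-c["R"].T@c["t"]; d=c["R"].T@np.array([(px[0]-c["cx"])/c["fx"],(px[1]-c["cy"])/c["fy"],1.]); return C+d*(z-C[2])/d[2]
def proj(c,X):
    p=c["R"]@np.asarray(X)+c["t"]; return np.array([c["fx"]*p[0]/p[2]+c["cx"],c["fy"]*p[1]/p[2]+c["cy"]])
def tri(cs,ps):
    A=[];b=[]
    for c,p in zip(cs,ps):
        C=-c["R"].T@c["t"]; d=ray(c,p,0)-C; d/=np.linalg.norm(d); M=np.eye(3)-np.outer(d,d); A.append(M); b.append(M@C)
    return np.linalg.lstsq(np.vstack(A),np.hstack(b),rcond=None)[0]
def blobs(c,lo,hi,amin=30):
    h=cv2.cvtColor(c["frame"],cv2.COLOR_RGB2HSV); m=cv2.inRange(h,lo,hi)
    cs,_=cv2.findContours(m,cv2.RETR_EXTERNAL,cv2.CHAIN_APPROX_NONE)
    return sorted([k for k in cs if cv2.contourArea(k)>amin],key=cv2.contourArea,reverse=True)
def snap(n,f):
    c=r.snapshot(n); cv2.imwrite(f"pics/{f}.png",c["frame"][:,:,::-1]); return c
E
python3 - <<'E'
from h import *
import pickle
d=pickle.load(open("s0.pkl","rb"));c=d["top"]
for k in blobs(c,(8,150,120),(22,255,255))[:8]: print("or",cv2.minAreaRect(k))
for k in blobs(c,(0,150,100),(6,255,255)): print("red",cv2.minAreaRect(k))
a=ray(c,(263,250),.02);b=ray(c,(308,172),.02); v=b-a; yaw=np.degrees(np.arctan2(v[1],v[0])); m=(a+b)/2; print(a,b,yaw,np.linalg.norm(v))
for dy in(0,180):
  for rd in (0,):
    p=[m[0],m[1],.42]; print(dy,r.inverse_kinematics(p,[180,0,yaw+dy]))
E
```

```text
or ((275.0, 228.49998474121094), (20.11178970336914, 47.96502685546875), 28.610462188720703)
or ((360.5243835449219, 255.71949768066406), (31.49920654296875, 13.759078025817871), 65.224853515625)
or ((207.65301513671875, 249.441650390625), (13.367409706115723, 31.452730178833008), 38.1572265625)
or ((104.33824920654297, 323.3970642089844), (42.8746452331543, 11.490405082702637), 59.03623962402344)
or ((194.0, 89.0), (8.0, 36.0), 90.0)
or ((259.5, 76.0), (6.0, 31.0), 90.0)
or ((258.5, 102.0), (4.0, 27.0), 90.0)
or ((189.0, 75.5), (1.0, 66.0), 90.0)
red ((382.17864990234375, 61.625850677490234), (75.23102569580078, 166.2477569580078), 84.5596694946289)
red ((248.0, 182.0), (26.832813262939453, 25.043960571289062), 26.56505012512207)
red ((306.48394775390625, 172.02981567382812), (18.896265029907227, 4.470084190368652), 28.300758361816406)
[ 0.48515841 -0.02312696  0.02      ] [ 0.67696128 -0.13543657  0.02      ] -30.350981734085284 0.22226513090923533
0 [-1.10933283e+01  3.32430739e+00  7.09426226e+01 -2.54444375e-14
  1.05733070e+02  1.09257653e+02]
180 [-11.09332832   3.32430739  70.94262265   0.         105.73306997
 -70.74234659]
```

Run:
```python
from h import *
import pickle
r.grab(5)
r.reach([.555,-.065,.40],[180,0,149.6]); 
s=r.sense();print(s["clock"],s["opening"],s["contact_force"])
a=snap("wrist","w1"); print(-a["R"].T@a["t"],a["R"][2],a["fx"])
r.servo_line([.615,-.10,.40]); b=snap("wrist","w2"); print(-b["R"].T@b["t"])
pickle.dump((a,b),open("w.pkl","wb"))
for c in(a,b): print(proj(c,[.485,-.023,.02]),proj(c,[.677,-.135,.02]))
cv2.imwrite("pics/w12.png",cv2.resize(np.hstack([a["frame"],b["frame"]])[:,:,::-1],(800,300)))
```

```text
3.5167 0.000475146699385479 [-0.43387661 -0.31595566 -0.58361508]
[ 0.48328011 -0.02434009  0.38001489] [ 0.25973749 -0.15155736 -0.95371212] 268.45062828036407
[ 0.54314205 -0.05882998  0.37984149]
[257.1188189  106.23974064] [257.5903144  258.57077558]
[256.64435301  46.35717699] [257.05801985 217.1402722 ]
```

View pics/w12.png

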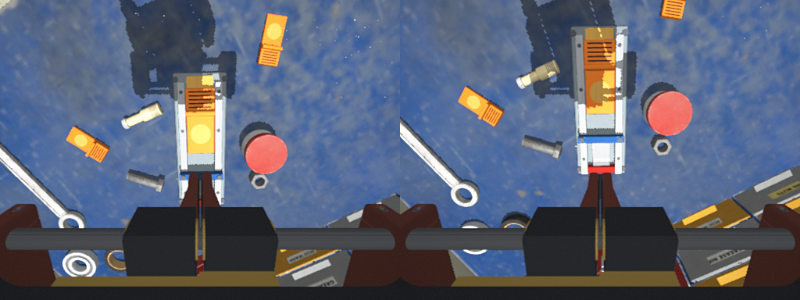

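Both wrist views show the jig upright in the image: w2 at about columns 218–290, rows 32–222, with the stop near row 217, the bridge near row 180 and the carrier tail at the top. I enlarge both views.

Run:
```python
from h import *
import pickle
a,b=pickle.load(open("w.pkl","rb"))
A=a["frame"][85:265,205:305];B=b["frame"][25:225,205:305]
A=np.vstack([A,np.zeros((20,100,3),np.uint8)])
im=cv2.resize(np.hstack([A,B]),None,fx=3,fy=3,interpolation=cv2.INTER_NEAREST)
cv2.imwrite("pics/crop.png",im[:,:,::-1])
```

```text
(no output)
```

View pics/crop.png

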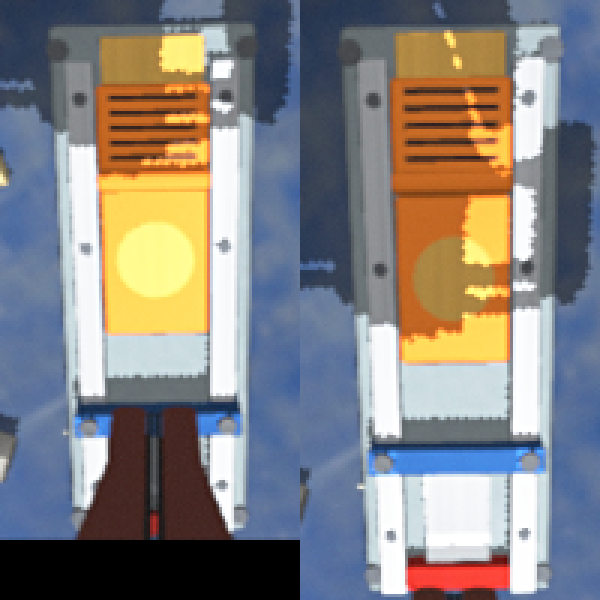

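The crop resolves the key features: carrier tail edge, rib, nose edge, the bridge bolt heads and the base's rear bolts, in both views. I triangulate them.

Run:
```python
from h import *
import pickle
a,b=pickle.load(open("w.pkl","rb")); d=pickle.load(open("s0.pkl","rb"))
F=dict(tailL=((97,85),(92,79)),tailR=((209,85),(211,81)),noseL=((105,334),(100,362)),noseR=((208,332),(210,361)),
 brL=((89,428),(82,463)),brR=((227,426),(230,461)),bsL=((57,50),(50,48)),bsR=((246,47),(250,47)),ribL=((98,176),(93,175)),ribR=((210,175),(211,175)))
P={}
for k,(p,q) in F.items():
    p=(p[0]/3+204.8,p[1]/3+84.8); q=(q[0]/3+204.8,q[1]/3+24.8)
    P[k]=tri((a,b),(p,q)); print(k,np.round(P[k],4),np.round(ray(b,q,{'ta':.04,'no':.032,'br':.042,'bs':.014,'ri':.05}[k[:2]]),4),np.round(ray(a,p,{'ta':.04,'no':.032,'br':.042,'bs':.014,'ri':.05}[k[:2]]),4))
S=[ray(b,(x/3+204.8,y/3+24.8),.028) for x,y in((108,563),(210,560))]; print("stop",S)
mid=lambda k,z:np.mean([ray(c,(F[k+s][i][0]/3+204.8,F[k+s][i][1]/3+(84.8,24.8)[i]),z) for i,c in((0,a),(1,b)) for s in"LR"],0)
M={'tail':mid('tail',.04),'nose':mid('nose',.032),'br':mid('br',.042),'bs':mid('bs',.014),'rib':mid('rib',.05),'stop':np.mean(S,0)}
u=(M['br']-M['bs'])[:2];yaw=np.arctan2(u[1],u[0]);u=np.array([np.cos(yaw),np.sin(yaw)]);n=np.array([-u[1],u[0]])
o=M['br'][:2]-.051*u;print("yaw",np.degrees(yaw),"jig",o)
for k,v in M.items(): print(k,np.round(v,4),"jig",np.round(((v[:2]-o)@u,(v[:2]-o)@n),4))
# top check: red stop and orange
c=d["top"]; t=ray(c,(306.48,172.03),.028)[:2]; print("top stop",(t-o)@u,(t-o)@n)
```

```text
tailL [ 0.4795 -0.0483  0.0363] [ 0.4802 -0.0483  0.04  ] [ 0.4795 -0.0481  0.04  ]
tailR [ 0.5029 -0.0086  0.0331] [ 0.5037 -0.0096  0.04  ] [ 0.5025 -0.0089  0.04  ]
noseL [ 0.5737 -0.1026  0.0338] [ 0.5738 -0.1029  0.032 ] [ 0.5741 -0.103   0.032 ]
noseR [ 0.5974 -0.062   0.0314] [ 0.5974 -0.0619  0.032 ] [ 0.5972 -0.062   0.032 ]
brL [ 0.6059 -0.1306  0.0438] [ 0.6061 -0.1312  0.042 ] [ 0.6067 -0.1309  0.042 ]
brR [ 0.6374 -0.0754  0.0436] [ 0.6379 -0.0754  0.042 ] [ 0.6381 -0.0758  0.042 ]
bsL [ 0.4586 -0.0564  0.0206] [ 0.4571 -0.0562  0.014 ] [ 0.458  -0.0571  0.014 ]
bsR [0.4982 0.0134 0.0167] [0.4979 0.0139 0.014 ] [0.4984 0.0137 0.014 ]
ribL [ 0.5102 -0.0658  0.0493] [ 0.5103 -0.0657  0.05  ] [ 0.5101 -0.0658  0.05  ]
ribR [ 0.5332 -0.0265  0.0477] [ 0.5331 -0.0269  0.05  ] [ 0.5329 -0.0263  0.05  ]
stop [array([ 0.65623346, -0.14945685,  0.028     ]), array([ 0.67924619, -0.10738945,  0.028     ])]
yaw -29.562772198013572 jig [ 0.57786863 -0.07817329]
tail [ 0.4915 -0.0287  0.04  ] jig [-0.0995  0.0004]
nose [ 0.5856 -0.0824  0.032 ] jig [0.0089 0.0001]
br [ 0.6222 -0.1033  0.042 ] jig [ 0.051 -0.   ]
bs [ 0.4779 -0.0214  0.014 ] jig [-0.115 -0.   ]
rib [ 0.5216 -0.0462  0.05  ] jig [-0.0647  0.0001]
stop [ 0.6677 -0.1284  0.028 ] jig [0.103  0.0006]
top stop 0.11006893437849011 0.0022052520746072488
```

Geometry agrees with the text: carrier origin at jig x of about -45.5 mm, yaw -29.6°, and heights of about 35/49/32/44 mm. I approach above the tail and press with force monitoring.

```bash
cat >> h.py <<'E'
yaw=np.radians(-29.56);O=np.array([.5779,-.0782]);U=np.array([np.cos(yaw),np.sin(yaw)])
def pos(x,z): return [*(O+x*U),z+.182]
def st(b):
    s=r.sense(); f=s["contact_force"]-b; p=np.array(s["tcp_pos"])
    return s["clock"],(p[:2]-O)@U,p[2]-.182,f[:2]@U,f[2]
E
python3 - <<'E'
from h import *
r.reach(pos(-.08,.075),[180,0,180+np.degrees(yaw)])
r.wait(.3); b=np.array(r.sense()["contact_force"]); np.save("b.npy",b); print(b)
r.servo_line(pos(-.08,.045),speed=.06); print(np.round(st(b),4))
z=.045
while z>.024:
    z-=.0015; r.servo_line(pos(-.08,z),speed=.03); s=st(b); print(np.round(s,4))
    if s[4]>18: break
r.wait(.15); print(np.round(st(b),4)); np.save("z.npy",z)
snap("scene","press"); c=snap("wrist","wp")
E
```

```text
[ 0.32050387  0.74730314 -0.48625379]
[ 5.9583 -0.08    0.0448  0.4032  0.649 ]
[ 6.2083 -0.0799  0.0438  0.1234  1.5729]
[ 6.4583 -0.08    0.0419 -0.3047  0.313 ]
[ 6.7083 -0.08    0.0404  0.7555  1.242 ]
[ 6.9583 -0.08    0.0403 -3.5661  8.2115]
[ 7.2083 -0.08    0.0393 -4.6068 10.5511]
[ 7.4583 -0.08    0.0379 -5.8877 10.6132]
[ 7.7083 -0.08    0.0366 -4.5995 11.7604]
[ 7.9583 -0.08    0.0352 -6.3259 12.7288]
[ 8.2083 -0.08    0.0337 -5.2684 13.0957]
[ 8.4583 -0.08    0.0324 -6.8487 14.035 ]
[ 8.7083 -0.08    0.031  -5.3624 14.5447]
[ 8.9583 -0.08    0.0307 -9.4406 20.4745]
[ 9.1083 -0.08    0.0307 -9.7345 20.0332]
```

Run:
```python
from h import *
b=np.load("b.npy"); z=float(np.load("z.npy")); x=-.08; base=st(b)[3]
while x<.026:
    x+=.005 if x<.005 else .002
    r.servo_line(pos(x,z),speed=.03); s=st(b); print(np.round(x,4),round(z,4),np.round(s,4))
    if s[4]<17: z-=.0007
    if s[4]>28: z+=.0005
    if s[3]<-45 or s[4]>50 or s[2]<.027 or s[0]>26: print("stop");break
np.save("z.npy",z);np.save("x.npy",x)
c=snap("wrist","w3");t=snap("scene","s3")
B=c["frame"][:, 130:384];
A=cv2.resize(t["frame"][140:250,220:350],(390,330),interpolation=cv2.INTER_NEAREST)
im=np.zeros((384,650,3),np.uint8);im[:,:254]=B;im[:330,260:650]=A
cv2.imwrite("pics/m3.png",im[:,:,::-1])
```

```text
-0.075 0.027 [  9.525   -0.0759   0.0307 -15.      22.8932]
-0.07 0.027 [  9.8417  -0.0709   0.0307 -15.4395  23.8234]
-0.065 0.027 [ 10.1583  -0.0659   0.0307 -14.5587  22.5846]
-0.06 0.027 [ 10.475   -0.0609   0.0307 -14.2329  22.1101]
-0.055 0.027 [ 10.7917  -0.0559   0.0306 -13.5586  22.2557]
-0.05 0.027 [ 11.1083  -0.0509   0.0306 -14.8211  22.075 ]
-0.045 0.027 [ 11.425   -0.0459   0.0306 -14.7445  21.4104]
-0.04 0.027 [ 11.7417  -0.0409   0.0306 -13.9336  21.435 ]
-0.035 0.027 [ 12.0583  -0.0359   0.0306 -13.6799  20.9674]
-0.03 0.027 [ 12.375   -0.0309   0.0306 -13.595   20.8629]
-0.025 0.027 [ 12.6917  -0.0259   0.0305 -14.3764  21.1014]
-0.02 0.027 [ 13.0083  -0.0209   0.0306 -13.4283  20.3075]
-0.015 0.027 [ 1.33250e+01 -1.59000e-02  3.06000e-02 -1.51078e+01  2.09777e+01]
-0.01 0.027 [ 1.36417e+01 -1.11000e-02  3.06000e-02 -1.47262e+01  2.18039e+01]
-0.005 0.027 [ 1.39583e+01 -8.00000e-03  3.05000e-02 -2.81703e+01  2.77185e+01]
0.0 0.027 [ 1.42750e+01 -3.70000e-03  3.04000e-02 -3.30026e+01  3.18681e+01]
0.005 0.0275 [ 1.45917e+01  1.50000e-03  3.08000e-02 -2.90553e+01  2.9
[... 188 characters left out ...]
417e+01  8.40000e-03  3.03000e-02 -2.28840e+01  1.93698e+01]
0.013 0.0285 [ 1.55917e+01  1.04000e-02  3.03000e-02 -2.13655e+01  1.87013e+01]
0.015 0.0285 [ 1.58417e+01  1.24000e-02  3.03000e-02 -2.22207e+01  1.87515e+01]
0.017 0.0285 [ 1.60917e+01  1.44000e-02  3.03000e-02 -2.14285e+01  1.83885e+01]
0.019 0.0285 [ 1.63417e+01  1.64000e-02  3.03000e-02 -2.16998e+01  1.85767e+01]
0.021 0.0285 [ 1.65917e+01  1.84000e-02  3.03000e-02 -2.20944e+01  1.91681e+01]
0.023 0.0285 [ 1.68417e+01  1.99000e-02  3.03000e-02 -2.50131e+01  2.13848e+01]
0.025 0.0285 [ 1.70917e+01  2.07000e-02  3.03000e-02 -3.27468e+01  2.49404e+01]
0.027 0.0285 [ 1.73417e+01  2.16000e-02  3.03000e-02 -4.09417e+01  3.02248e+01]
```

View pics/m3.png

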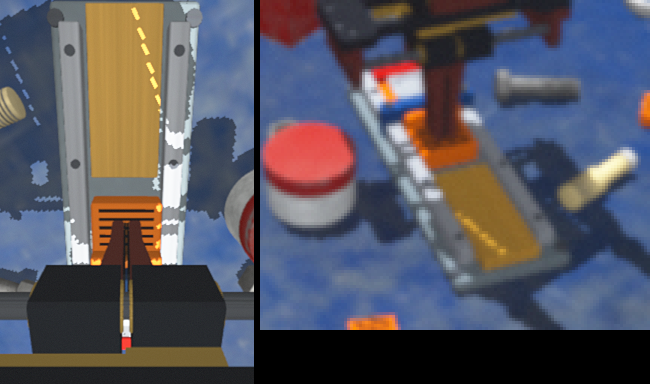

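The pad is clear and up behind the carrier, whose tail edge is near row 197; the wrist view ahead of it is hidden by the gripper. The force ramp suggests the stop has been reached. I check the tail edge, retract, and look.

Run:
```python
from h import *
b=np.load("b.npy"); x=float(np.load("x.npy"))
r.servo_line(pos(.0195,.031),speed=.03); print(np.round(st(b),4))
r.servo_line(pos(.0155,.075),speed=.1); 
r.servo_line(pos(-.0,.2),speed=.2); print(np.round(st(b),4))
c=snap("wrist","w4");n=np.array([-U[1],U[0]])
for k in blobs(c,(8,150,80),(22,255,255))[:3]:
    print(cv2.boundingRect(k))
for X,z in((-.005,.03),(.029,.04),(.037,.04),(.045,.04),(.105,.028),(-.02,.022)): print(X,proj(c,[*(O+X*U),z]))
t=r.snapshot("top")
A=cv2.resize(c["frame"][20:330,190:330],(252,558),interpolation=cv2.INTER_NEAREST);B=cv2.resize(t["frame"][150:270,240:340],(465,558),interpolation=cv2.INTER_NEAREST)
cv2.imwrite("pics/m4.png",np.hstack([A,B])[:,:,::-1])
```

```text
[17.8583  0.0184  0.0309 -9.4876  5.0133]
[19.2333  0.      0.1982 -0.2046  0.3168]
(238, 74, 37, 68)
(337, 0, 40, 63)
(239, 169, 37, 39)
-0.005 [256.25717604 170.90218065]
0.029 [256.27395077 198.98161883]
0.037 [256.27400447 204.92107643]
0.045 [256.27405742 210.77805887]
0.105 [256.25641188 247.76309739]
-0.02 [256.24411708 157.95894723]
```

View pics/m4.png

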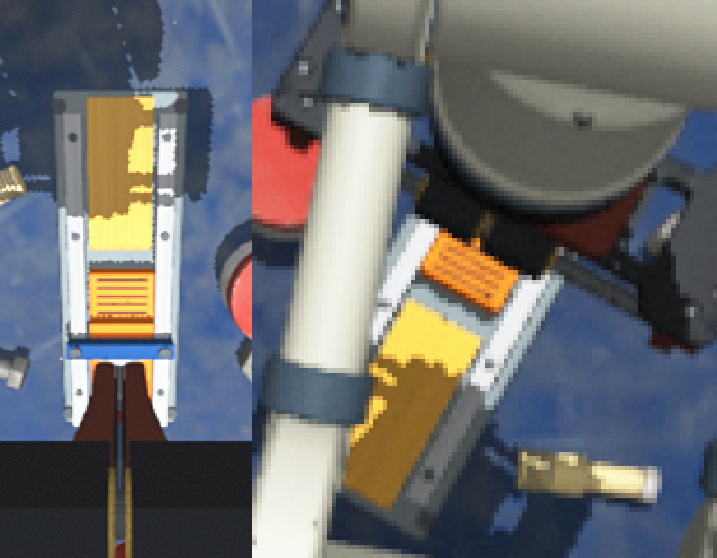

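The tail edge at about row 170 matches the home prediction of 170.9, but the stop is hidden by the fingers. I move forward to see the nose against it.

Run:
```python
from h import *
r.servo_line(pos(.07,.22),speed=.2); print(r.sense()["clock"])
c=snap("wrist","w5")
for X,z in((-.005,.03),(.045,.04),(.057,.04),(.105,.022),(.105,.028)): print(X,proj(c,[*(O+X*U),z]))
p=proj(c,[*(O+.03*U),.03]);print(p)
y=int(p[1]);A=cv2.resize(c["frame"][max(y-70,0):y+80,206:306],None,fx=4,fy=4,interpolation=cv2.INTER_NEAREST);print(max(y-70,0))
cv2.imwrite("pics/m5.png",A[:,:,::-1])
```

```text
19.85
-0.005 [256.13567609 112.91291767]
0.045 [256.16482807 153.8817312 ]
0.057 [256.16811841 163.14599101]
0.105 [256.15567212 194.17766455]
0.105 [256.16373391 195.52997364]
[256.14610677 141.04715943]
71
```

View pics/m5.png

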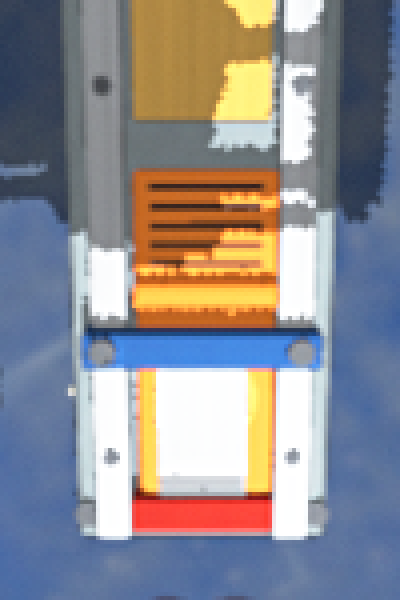

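The nose, orange on both sides of the leaf, runs right up to the red stop at crop row 495. There is no gap, the pad is up, and the robot is clear.

```bash
python3 -c "
from station import r
print(r.hand_in())"
```

```text
the job is handed in; nothing more can be done
None
```

The carrier is home: the last picture shows its nose against the red stop with no visible gap, the pad up behind it and the robot clear, and I handed the job in at about 20 s without getting a verdict back.

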